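# Park two demand valves, then tap the gauge

## Task

Close down the breathing-air test: with a fingertip, press the orange button on its demand valve gently all the way in so that it stays in, then press the yellow button on the other demand valve in the same way, and only after both are in, lightly tap the glass of the pressure gauge so that its needle settles. Touch them in exactly this order, always lightly and only with the fingers. Do not pick up or shift the valves or the gauge, and leave the grey filter canister and the small brass coupling beside them where they stand.

Things in the scene. Friction and masses are not known exactly. Their poses are not given: they have to be found in the camera images.
- orange_valve: Lung demand valve, black, 73 x 122 x 42 mm without its button, loose, lying flat with its orange button upward; origin under its middle, z up, long axis y. The round body (70 mm across, centred at local y = -7 mm) is 37 mm high; a 15 mm radius pipe end sticks out at -y, and a thin 8 mm radius inlet at +y. 0.3 kg or so, it slides if pushed sideways.
- yellow_valve: Lung demand valve, black, 73 x 122 x 42 mm without its button, loose, lying flat with its yellow button upward; origin under its middle, z up, long axis y. The round body (70 mm across, centred at local y = -7 mm) is 37 mm high; a 15 mm radius pipe end sticks out at -y, and a thin 8 mm radius inlet at +y. 0.3 kg or so, it slides if pushed sideways.
- orange_button_top (a point): Centre of the top face of the round orange button (27 mm diameter, flat top 23 mm) on top of the orange valve; with the button out this is 50 mm above the table, pressed fully in 44 mm. It moves with the button.
- yellow_button_top (a point): Centre of the top face of the round yellow button (27 mm diameter, flat top 23 mm) on top of the yellow valve; with the button out this is 50 mm above the table, pressed fully in 44 mm. It moves with the button.
- orange_button (a joint): Travel of the orange button in m: 0 is out (as at the start), 0.006 is fully in. It is pressed straight down, needs about 2.5 N to move, stops hard at the end, and stays in where it is left.
- yellow_button (a joint): Travel of the yellow button in m: 0 is out (as at the start), 0.006 is fully in. It is pressed straight down, needs about 2.5 N to move, stops hard at the end, and stays in where it is left.
- gauge: Pressure gauge in a black rubber boot, 88 x 60 x 26 mm, loose, lying on its back with the dial up; origin on the table under its middle, z up. The round dial housing (60 mm across) is centred at local x = +14 mm; the brass stem points to -x. About 0.3 kg.
- gauge_glass: The clear round glass over the gauge's dial, 46 mm diameter, seated on a springy rubber ring: it gives up to 4 mm straight down (0.6 N to start, about 5.4 N at the end, then a hard stop) and springs back; origin at the centre of its upper face, 31 mm above the table at rest, 5 mm proud of the boot.
- filter_can: Bystander: dark grey round filter canister, 87 mm diameter, 60 mm high, loose; origin under its middle.
- coupling: Bystander: brass coupling standing on its end, 33 x 30 x 54 mm, loose; origin under its middle.

How it is judged (in metres and radians):
On the way, in this order (a step that is already met when the one before it is completed fails the run):
1. the orange button is pressed in (at least 4.5 of its 6 mm) (value of joint orange_button above 0.0045 m), for 0.1 s.
2. then the yellow button is pressed in (at least 4.5 of its 6 mm) (value of joint yellow_button above 0.0045 m), for 0.1 s.
3. then the fingers touch the gauge's glass (contact force between the fingers and gauge_glass above 0.4 N), for 0.01 s.
At the end, for the whole second after the job is handed in: Both buttons are in (at least 4.5 of 6 mm), the valves, the gauge and the bystanders lie upright (within 0.1 rad) and at rest within 15 mm of where they started (value of joint each of orange_button, yellow_button above 0.0045 m and distance of each of orange_valve, yellow_valve, gauge, filter_can, coupling from where it was at the start of the episode below 0.015 m and angle between each of orange_valve, yellow_valve, gauge, filter_can, coupling's own z axis and vertical below 0.1 rad and linear speed of each of orange_valve, yellow_valve, gauge below 0.02 m/s); the robot touches nothing.
It fails at once if the yellow button is pressed (over 2 mm) before the orange one is in (value of joint yellow_button above 0.002 m and value of joint orange_button below 0.0045 m).
It fails at once if the gauge's glass is touched before both buttons are in (contact force between the fingers and gauge_glass above 0.4 N and value of joint any of orange_button, yellow_button below 0.0045 m).
It fails at once if a valve or the gauge is struck or pressed harder than 30 N, or pressed (over 3 N) with the arm or the gripper's body in place of the fingers (contact force between the fingers and orange_valve above 30 N or contact force between the fingers and yellow_valve above 30 N or contact force between the fingers and gauge above 30 N or contact force between the arm and orange_valve above 3 N or contact force between the arm and yellow_valve above 3 N or contact force between the arm and gauge above 3 N).
It fails at once if a valve or the gauge is lifted, tipped or shifted by more than 20 mm (distance of any of orange_valve, yellow_valve, gauge from where it was at the start of the episode above 0.02 m or angle between any of orange_valve, yellow_valve, gauge's own z axis and vertical above 0.25 rad).
It fails at once if a bystander is shifted by more than 15 mm or tipped over (distance of any of filter_can, coupling from where it was at the start of the episode above 0.015 m or angle between any of filter_can, coupling's own z axis and vertical above 0.25 rad).
It also fails if it takes over 43 s, if anything falls off the work surface, if the arm or the gripper's body presses on something with over 40 N, if the wrist force passes 120 N, or if a joint passes its speed limit or range.

## Robot

A 6-joint arm with a two-finger parallel gripper is mounted at the origin on a cart in front of the work surface, level with it; the furniture and walls round the work are solid. World frame = base frame: x ahead of the robot, y to its left, z up, the work surface at z = 0. Lengths are in mm, angles in rad, forces in N, time in s.
With the tool pointing down it reaches from about 300 to 750 mm from the base axis. Payload 8.5 kg.
Tool frame: the origin (TCP) lies midway between the tips of the shut fingers; the grasp point (between the pads) lies 19 mm behind it; z points along the fingers, y is the line along which they close (so a half turn about z gives the same grasp; the last joint's range is limited). The gripper opens to 85 mm and grips with 20 to 120 N. Pads are 22 mm wide; open, the fingers measure 114 mm over their backs; the gripper's body (76 mm by 85 mm) begins 54 mm behind the grasp point. The pads swing forward as they close: fully open they stand 13 mm farther back than shut.
Start: joints at [-0.215, 0.381, 1.297, -0, 1.464, -0.215], TCP at [549.982, 0.002, 231.322] pointing down, gripper open.
Joint ranges: [-3.11, 3.11], [-0.89, 2.33], [0.22, 2.48], [-1.42, 4.56], [0.17, 2.85], [-2.88, 2.88]. Speed limits (rad/s): [2.39, 2.39, 3.14, 3.14, 3.14, 3.14].

## Interface

Orientations are given as a unit quaternion [x, y, z, w].
In Python, from plant import env gives the robot as it stands.
- The arm moves only by the tool servo_tool, never from a script. Its argument "increments" is a list of rows, each a list of 6 numbers: the shift along the tool's x, y, z in units of 120 mm (1.0 is 120 mm), then the turn, a rotation vector about the tool's x, y, z in units of 45 degrees (1.0 is 45 degrees). In form: [[tx, ty, tz, ax, ay, az], ...]. A call has 1 to 12 rows; each row shifts and turns the commanded pose from where the row before left it, along the tool's axes as they then stand; what a row does not reach is not made up. A row lasts 1/10 s, in which the tool goes at most 50 mm and 8.59 degrees, less where a joint would pass 70% of its speed; a pose out of reach is approached as far as the arm can. A call with a number of a shift or a turn outside -1 to 1 is refused whole. A call with a gripper value outside its range is refused whole. "grip" is the finger opening in mm, from 0 to 85.4, set as the call begins (left out, the last holds). The fingers move at their own pace and stop on an object; "newtons" is the grip in N (left out, the last holds). Time passes only in rows, so rows that do not move let the fingers close. It gives the time, the measured TCP pose, the force, the opening and the grip force at its end, in the units of the state.
- env.observe(): the state, without advancing time (a new reading comes with each control period).
- env.read_camera(name): name is "scene" or "side" or "wrist"; returns the picture (420x560x3 uint8, red, green, blue); there is no depth.
- env.camera_params(name): a dict with "K" (3x3 intrinsics, pixels), "R" (3x3) and "t" (3): a world point X has camera coordinates R X + t. Camera axes: x right, y down, z forward; pixel columns grow to the right and rows downward; lengths in mm; the calibration is good to about 2 mm. The wrist camera is an equidistant fisheye: a pixel r from the principal point sees the ray r / f radians off the axis. A picture is of the moment at which its call begins: read the wrist's pose just before it. camera_params takes no time and is no camera call; for the wrist camera it gives the pose at the moment of the call.
- env.job_done(): hands the job in; it is judged then, once.
The state is a dict: "clock": time; "joints": joint angles; "qd": joint speeds; "joint_torque": joint torques, N m; "eef_pos": TCP position; "tcp_rot": TCP orientation; "ft_force": force on the tool from outside, world axes, zero at the start; "wrist_torque": the same for the moment, N m; "width": finger opening in mm; "grip_force": force on a finger pad.
Only numpy, scipy, OpenCV 4.12 (cv2) and the standard library are available. Lean on these libraries where they do the work, as an engineer would, in place of code of your own. Each camera call takes 0.05 s, during which the arm holds its last target. There are 200 camera calls.

## Working session

There is one attempt and no reset: what is moved stays moved. The work goes in short steps, Python scripts to look and compute and a tool call to move; the robot and the scene stay as the last step left them, time stands still between calls to the robot, and variables do not carry over. Pictures are saved under pics/ and viewed, at most 10 in all, crops included, and the job is handed in when it is done.

Besides the shell and the picture viewer there is one more tool, called after "Emit:" as name([rows], argument=value, ...), one row to a line, values as JSON. servo_tool: Moves the arm, as the interface text tells. Its arguments: {"type":"object","properties":{"increments":{"type":"array","items":{"type":"array","items":{"type":"number","minimum":-1,"maximum":1}}},"grip":{"type":"number"},"newtons":{"type":"number"}},"required":["increments"]}

```bash
mkdir -p pics; python3 - <<'E'
from plant import env
import cv2
s=env.observe();print(s)
for n in("scene","side","wrist"):
    p=env.camera_params(n);print(n,p)
    cv2.imwrite(f"pics/{n}0.png",env.read_camera(n)[:,:,::-1])
E
```

```text
{'clock': 0.0, 'joints': array([-2.15297488e-01,  3.81230035e-01,  1.29826237e+00, -5.17044933e-05,
        1.46357109e+00, -2.15284214e-01]), 'qd': array([-9.61463661e-04, -1.00365891e-03, -7.05817345e-05, -2.02903746e-03,
        7.88882958e-04,  1.60652374e-03]), 'joint_torque': array([-1.00240642e-03, -4.48466885e+01, -2.31285810e+01, -2.87182611e-04,
        4.73836102e-03,  1.77242771e-05]), 'eef_pos': array([5.49713651e+02, 4.81169014e-02, 2.30692948e+02]), 'tcp_rot': array([ 7.07109313e-01,  7.07103867e-01, -4.18560870e-04, -6.05238613e-04]), 'ft_force': array([ 0.40287778,  0.17695305, -0.08691474]), 'wrist_torque': array([0.03081868, 0.01215323, 0.04460648]), 'grip_force': 0.0, 'width': 85.28445027304159}
scene {'K': array([[509.45876862,   0.        , 287.28087425],
       [  0.        , 509.45876862, 205.87591912],
       [  0.        ,   0.        ,   1.        ]]), 'R': array([[-0.88218129, -0.4704875 , -0.01994187],
       [-0.16287347,  0.34458001, -0.92451979],
       [ 0.44184658, -0.81234606, -0.38061197]]), 't': array([386.83517228, 167.84050744, 601.91603775])}
side {'K': array([[424.20291766,   0.        , 283.8771988 ],
       [  0.        , 424.20291766, 208.5893722 ],
       [  0.        ,   0.        ,   1.        ]]), 'R': array([[-0.97658504, -0.2146417 , -0.01451212],
       [-0.10188827,  0.52087735, -0.84752909],
       [ 0.18947412, -0.82620562, -0.5305505 ]]), 't': array([437.18699168, 147.87215852, 743.22776958])}
wrist {'K': array([[325.1922621 ,   0.        , 280.83822344],
       [  0.        , 325.1922621 , 208.98071875],
       [  0.        ,   0.        ,   1.        ]]), 'R': array([[ 9.99998676e-01, -2.10557691e-04, -1.61339909e-03],
       [ 3.13102854e-04, -9.48156504e-01,  3.17803628e-01],
       [-1.59667084e-03, -3.17803712e-01, -9.48155183e-01]]), 't': array([-547.81849003,  -40.59128801,  381.8855047 ])}
```

View pics/scene0.png

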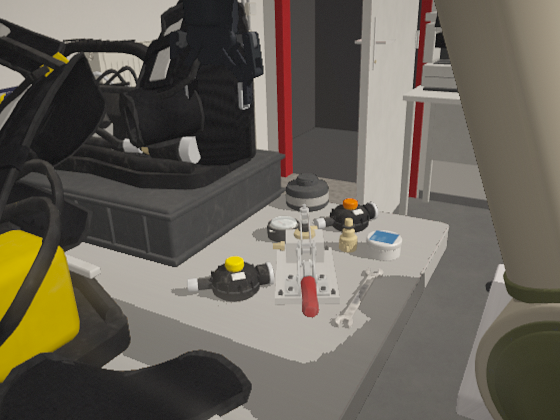

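View pics/side0.png

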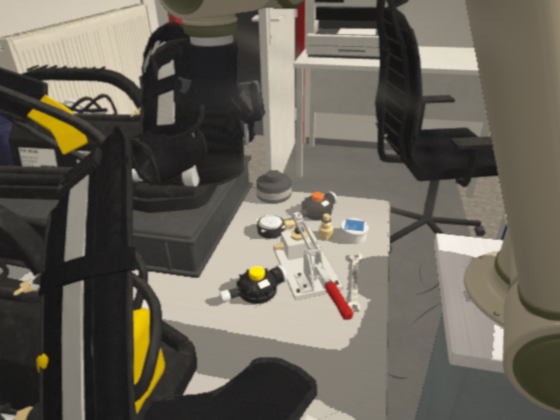

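View pics/wrist0.png

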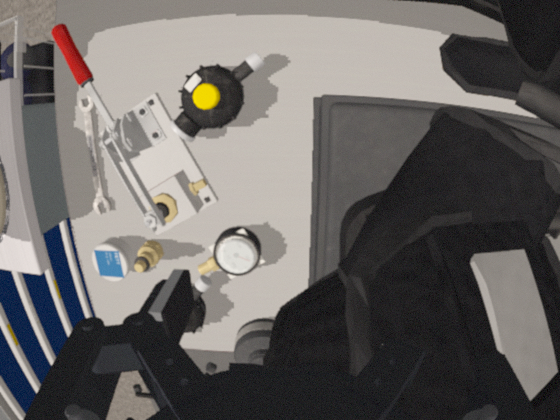

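The pictures show the orange valve at scene (350,204), partly hidden by the gripper in the wrist view. The yellow valve is at scene (234,264) and wrist (206,96), and the gauge glass is at wrist (237,250). A toggle clamp stands between them, and the coupling is next to the orange valve.

```bash
cat > h.py <<'E'
import numpy as np,cv2
def ray(p,uv,fish=False):
    K=p["K"];x=(np.array(uv,float)-K[:2,2])/K[0,0]
    if fish:
        r=np.hypot(*x);d=np.array([*(x/r*np.sin(r)),np.cos(r)])
    else: d=np.array([*x,1])
    return -p["R"].T@p["t"],p["R"].T@d
def onz(p,uv,z,fish=False):
    c,d=ray(p,uv,fish);return c+d*(z-c[2])/d[2]
def blob(im,lo,hi,box):
    h=cv2.cvtColor(im,cv2.COLOR_BGR2HSV);m=cv2.inRange(h,lo,hi)
    k=np.zeros_like(m);x0,y0,x1,y1=box;k[y0:y1,x0:x1]=m[y0:y1,x0:x1]
    ys,xs=np.nonzero(k);return (xs.mean(),ys.mean()),len(xs),(xs.min(),ys.min(),xs.max(),ys.max())
E
python3 - <<'E'
from plant import env
from h import *
O=((3,150,100),(16,255,255));Y=((22,150,100),(33,255,255))
boxes={"scene":((335,195,365,215),(220,252,250,275)),"side":((308,188,330,206),(245,262,270,283)),"wrist":(None,(185,75,230,115))}
for n in boxes:
    im=cv2.imread(f"pics/{n}0.png");p=env.camera_params(n)
    for nm,c,b in zip("OY",(O,Y),boxes[n]):
        if b:
            uv,k,bb=blob(im,*c,b);print(n,nm,np.round(uv,1),k,bb,onz(p,uv,46,n=="wrist").round(1))
W=env.camera_params("wrist")
for nm,uv,z in(("glass",(237,251),31),("stemtip",(202,270),10),("coupling",(151,247),54),("couplingbase",(141,266),0),("can?",(257,340),60),("clamp top",(150,222),90),("clampbolt",(165,208),40),("pack edge",(313,290),50),("packedge",(315,97),50)): print(nm,onz(W,uv,z,True).round(0))
S=env.camera_params("scene");D=env.camera_params("side")
for nm,p,uv,z in(("glass",S,(284,222),31),("glass",D,(270,222),31),("can",S,(307,182),60),("can",D,(274,180),60),("coup",S,(348,222),54),("coup",D,(326,216),54)):print(nm,onz(p,uv,z).round(0))
ims=[cv2.resize(cv2.imread(f"pics/{n}0.png")[a:b,c:d],(400,300),interpolation=2) for n,a,b,c,d in(("scene",165,300,240,420),("side",165,285,210,370),("wrist",210,375,90,310),("wrist",40,205,70,290))]
cv2.imwrite("pics/crop.png",np.vstack([np.hstack(ims[:2]),np.hstack(ims[2:])]))
E
```

```text
scene O [349.3 204.3] 88 (np.int64(343), np.int64(198), np.int64(357), np.int64(209)) [ 407.5 -179.4   46. ]
scene Y [234.  263.9] 244 (np.int64(225), np.int64(257), np.int64(243), np.int64(271)) [471.4  95.3  46. ]
side O [317.6 195.9] 78 (np.int64(312), np.int64(192), np.int64(323), np.int64(200)) [ 410.  -183.2   46. ]
side Y [256.4 273.3] 192 (np.int64(248), np.int64(267), np.int64(265), np.int64(280)) [474.   96.9  46. ]
wrist Y [205.6  96.1] 599 (np.int64(192), np.int64(83), np.int64(219), np.int64(109)) [472.3  92.6  46. ]
glass [496. -85.  31.]
stemtip [ 445. -123.   10.]
coupling [398. -71.  54.]
couplingbase [ 352. -127.    0.]
can? [ 518. -197.   60.]
clamp top [418. -26.  90.]
clampbolt [417. -28.  40.]
pack edge [ 586. -127.   50.]
packedge [582.  90.  50.]
glass [492. -90.  31.]
glass [495. -83.  31.]
can [ 511. -218.   60.]
can [ 517. -213.   60.]
coup [374. -90.  54.]
coup [380. -93.  54.]
```

View pics/crop.png

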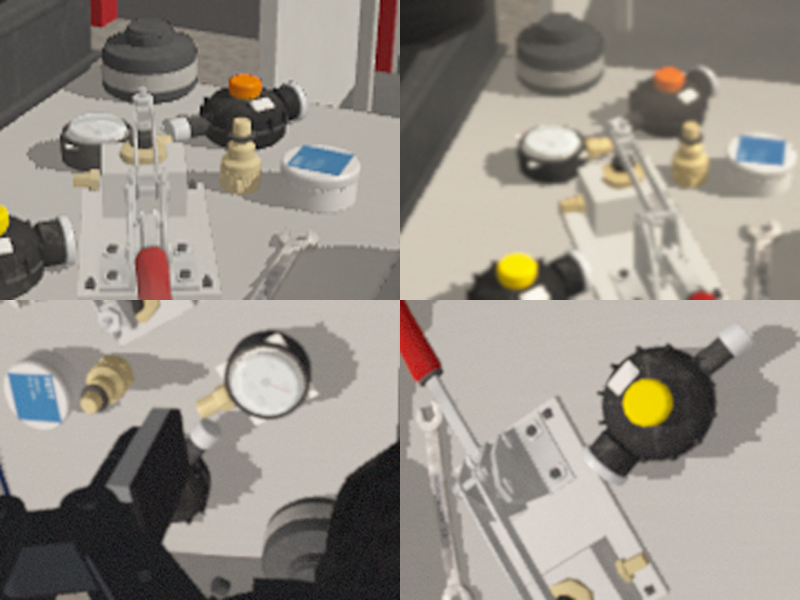

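Emit:
servo_tool([
  [-0.25,-0.2,0,0,0,0],
  [-0.25,-0.2,0,0,0,0],
  [-0.25,-0.2,0,0,0,0],
  [-0.25,-0.2,0,0,0,0],
  [-0.25,-0.2,0,0,0,0],
  [-0.25,-0.2,0,0,0,0],
  [0,0,0.3,0,0,0],
  [0,0,0.3,0,0,0],
  [0,0,0,0,0,0],
  [0,0,0,0,0,0],
], grip=0, newtons=20)

```text
clock: 1.15
eef_pos: [406.2, -180.1, 160.0]
tcp_rot: [0.707, 0.707, 0.0, -0.0]
ft_force: [0.3, -0.6, 0.4]
width: 0.0
grip_force: 0.0
```

```bash
python3 - <<'E'
from plant import env
from h import *
from scipy.spatial.transform import Rotation as Ro
s=env.observe();print(s["clock"],s["eef_pos"].round(1),s["tcp_rot"].round(4),s["width"],s["ft_force"].round(2))
ims=[]
for n in("scene","side","wrist"):
    im=env.read_camera(n)[:,:,::-1].copy();cv2.imwrite(f"pics/{n}1.png",im);ims.append(im)
S=env.camera_params("scene");D=env.camera_params("side")
a,b=ray(S,(303,207));c,d=ray(D,(296,215))
k=np.linalg.lstsq(np.c_[b,-d],c-a,rcond=None)[0];print("clamp",(a+b*k[0]).round(),(c+d*k[1]).round())
cv2.imwrite("pics/m1.png",np.hstack([cv2.resize(ims[1][120:260,200:380],(400,311)),cv2.resize(ims[2],(400,300))[:300] if 0 else cv2.resize(ims[2],(400,311))]))
E
```

```text
1.15 [ 406.2 -180.1  160. ] [ 7.071e-01  7.072e-01  0.000e+00 -2.000e-04] 0.024525953621660813 [ 0.28 -0.61  0.44]
clamp [428. -36.  91.] [430. -34.  88.]
```

View pics/m1.png

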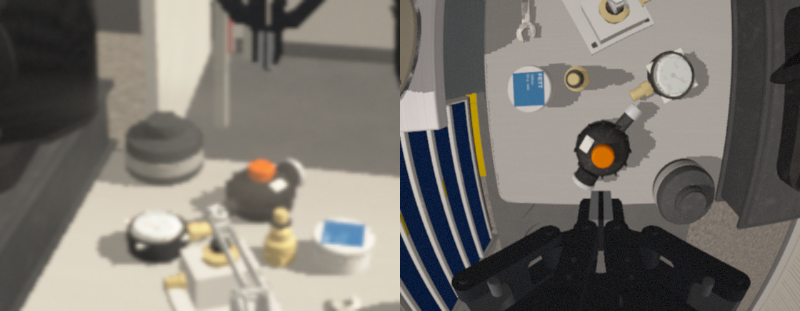

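The wrist view now shows the whole orange button, at about (283,210) in full-frame pixels. The gauge dial is at about (378,101), and the fingertips are clear of everything.

```bash
python3 - <<'E'
from plant import env
from h import *
im=cv2.imread("pics/wrist1.png");W=env.camera_params("wrist")
uv,k,bb=blob(im,(3,150,100),(16,255,255),(250,180,310,240));print(uv,k,bb,[onz(W,uv,z,True).round(1) for z in(44,48,50)])
h=cv2.cvtColor(im,cv2.COLOR_BGR2GRAY)[65:145,335:420]
c=cv2.HoughCircles(cv2.GaussianBlur(h,(3,3),0),cv2.HOUGH_GRADIENT,1,20,param1=150,param2=15,minRadius=18,maxRadius=40)
print(c)
for x in c[0][:3]: print(onz(W,(x[0]+335,x[1]+65),31,True).round(1))
E
```

```text
(np.float64(283.6682692307692), np.float64(210.83052884615384)) 832 (np.int64(267), np.int64(195), np.int64(300), np.int64(227)) [array([ 407.9, -186.7,   44. ]), array([ 407.8, -185.4,   48. ]), array([ 407.8, -184.7,   50. ])]
[[[43.5 37.5 29.4]]]
[488.4 -94.   31. ]
```

Emit:
servo_tool([
  [-0.033,0.015,0.3,0,0,0],
  [0,0,0.3,0,0,0],
  [0,0,0.2,0,0,0],
  [0,0,0.08,0,0,0],
  [0,0,0,0,0,0],
  [0,0,0,0,0,0],
])

```text
clock: 1.9
eef_pos: [408.5, -184.4, 55.0]
tcp_rot: [0.707, 0.707, 0.0, 0.001]
ft_force: [0.6, -0.0, -0.1]
width: -0.0
grip_force: 0.0
```

Emit:
servo_tool([
  [0,0,0.01,0,0,0],
  [0,0,0.01,0,0,0],
  [0,0,0.01,0,0,0],
  [0,0,0.01,0,0,0],
  [0,0,0.01,0,0,0],
  [0,0,0,0,0,0],
])

```text
clock: 2.5
eef_pos: [407.9, -184.0, 47.7]
tcp_rot: [0.707, 0.707, 0.0, 0.0]
ft_force: [0.3, -0.3, -0.0]
width: 0.1
grip_force: 0.4
```

Emit:
servo_tool([
  [0,0,0.01,0,0,0],
  [0,0,0.01,0,0,0],
  [0,0,0.008,0,0,0],
])

```text
clock: 2.8
eef_pos: [407.9, -184.0, 44.3]
tcp_rot: [0.707, 0.707, 0.0, 0.0]
ft_force: [-0.3, -0.6, 1.1]
width: -0.3
grip_force: 1.2
```

```bash
python3 - <<'E'
from plant import env
from h import *
s=env.observe();print(s["clock"],s["eef_pos"].round(1),s["ft_force"].round(2))
ims=[]
for n,a,b,c,d in(("scene",165,235,300,400),("wrist",150,290,200,360)):
    im=env.read_camera(n)[:,:,::-1].copy();cv2.imwrite(f"pics/{n}2.png",im);ims.append(cv2.resize(im[a:b,c:d],(400,300),interpolation=2))
cv2.imwrite("pics/m2.png",np.hstack(ims))
E
```

```text
2.8 [ 407.9 -184.    44.3] [-0.31 -0.59  1.14]
```

View pics/m2.png

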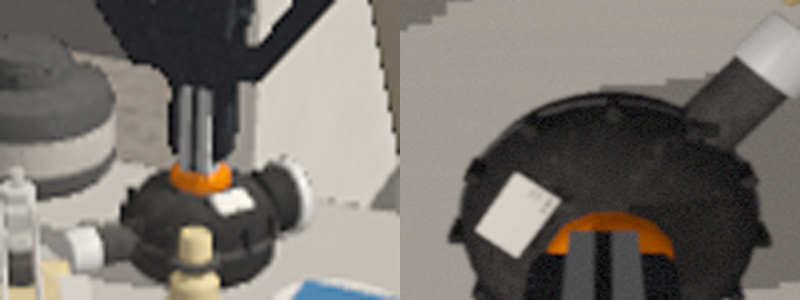

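The fingertip sits centred on the orange button, which is partly sunk. I'll go on until the force shows the hard stop.

Emit:
servo_tool([
  [0,0,0.006,0,0,0],
  [0,0,0,0,0,0],
])

```text
clock: 3.1
eef_pos: [407.8, -184.0, 44.0]
tcp_rot: [0.707, 0.707, -0.0, 0.0]
ft_force: [-0.2, 0.3, 6.9]
width: -0.1
grip_force: 3.8
```

Emit:
servo_tool([
  [0,0,-0.1,0,0,0],
  [0,0,-0.4,0,0,0],
  [0,0,-0.4,0,0,0],
  [0.29,0.067,0,0,0,0],
  [0.29,0.067,0,0,0,0],
  [0.29,0.067,0,0,0,0],
  [0.29,0.067,0,0,0,0],
  [0.29,0.067,0,0,0,0],
  [0.29,0.067,0,0,0,0],
  [0.29,0.067,0,0,0,0],
  [0.29,0.067,0,0,0,0],
  [0,0,0,0,0,0],
])

```text
clock: 4.3
eef_pos: [472.0, 97.5, 151.3]
tcp_rot: [0.706, 0.709, -0.0, -0.0]
ft_force: [-0.3, -0.3, 0.2]
width: 0.2
grip_force: 0.0
```

```bash
python3 - <<'E'
from plant import env
from h import *
s=env.observe();print(s["clock"],s["eef_pos"].round(1),s["ft_force"].round(2))
W=env.camera_params("wrist");im=env.read_camera("wrist")[:,:,::-1].copy();cv2.imwrite("pics/wrist3.png",im)
uv,k,bb=blob(im,(22,150,100),(33,255,255),(230,160,330,260));print(uv,k,bb,[onz(W,uv,z,True).round(1) for z in(44,48,50)])
sc=env.read_camera("scene")[:,:,::-1].copy();S=env.camera_params("scene")
uv,k,bb=blob(sc,(3,150,100),(16,255,255),(335,195,365,220));print("orange",uv,k,bb)
cv2.imwrite("pics/m3.png",np.hstack([cv2.resize(sc[165:315,200:400],(400,300)),cv2.resize(im,(400,300))]))
E
```

```text
4.3 [472.   97.5 151.3] [-0.28 -0.27  0.18]
(np.float64(282.72436604189636), np.float64(213.9558985667034)) 907 (np.int64(266), np.int64(197), np.int64(299), np.int64(230)) [array([471.9,  92. ,  44. ]), array([471.9,  93.4,  48. ]), array([471.9,  94.1,  50. ])]
orange (np.float64(349.3076923076923), np.float64(206.13846153846154)) 65 (np.int64(343), np.int64(201), np.int64(357), np.int64(209))
```

View pics/m3.png

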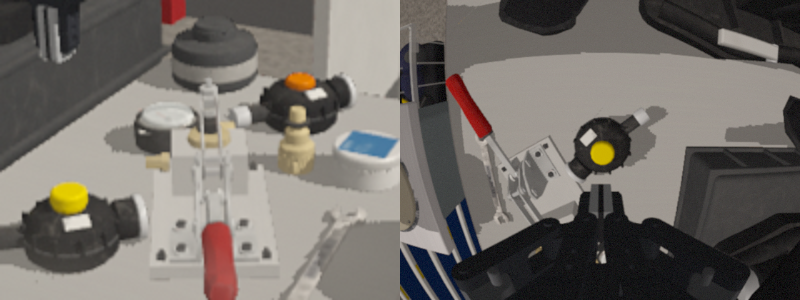

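The orange button is in (sunken in the scene view at (349,206)). The yellow one is at about (472, 94), under the tool.

Emit:
servo_tool([
  [0,0,0.3,0,0,0],
  [0,0,0.3,0,0,0],
  [0,0,0.2,0,0,0],
  [0,0,0,0,0,0],
  [0,0,0,0,0,0],
])

```text
clock: 4.9
eef_pos: [472.3, 93.7, 56.2]
tcp_rot: [0.708, 0.707, -0.0, -0.0]
ft_force: [1.1, -0.6, 0.1]
width: 0.1
grip_force: 0.0
```

Emit:
servo_tool([
  [0,0,0.01,0,0,0],
  [0,0,0.01,0,0,0],
  [0,0,0.01,0,0,0],
  [0,0,0.01,0,0,0],
  [0,0,0.01,0,0,0],
  [0,0,0.01,0,0,0],
  [0,0,0.01,0,0,0],
  [0,0,0,0,0,0],
])

```text
clock: 5.7
eef_pos: [472.1, 94.4, 47.1]
tcp_rot: [0.707, 0.707, -0.0, -0.0]
ft_force: [1.0, 0.3, 0.7]
width: 0.2
grip_force: 0.2
```

Emit:
servo_tool([
  [0,0,0.01,0,0,0],
  [0,0,0.01,0,0,0],
  [0,0,0.007,0,0,0],
  [0,0,0.003,0,0,0],
  [0,0,0,0,0,0],
])

```text
clock: 6.2
eef_pos: [472.2, 94.5, 44.0]
tcp_rot: [0.707, 0.707, 0.0, 0.0]
ft_force: [-1.8, 0.8, 7.4]
width: -0.1
grip_force: 3.7
```

Emit:
servo_tool([
  [0,0,-0.1,0,0,0],
  [0,0,-0.4,0,0,0],
  [0,0,-0.4,0,0,0],
  [-0.25,0.03,0,0,0,0],
  [-0.25,0.03,0,0,0,0],
  [-0.25,0.03,0,0,0,0],
  [-0.25,0.03,0,0,0,0],
  [-0.25,0.03,0,0,0,0],
  [-0.25,0.03,0,0,0,0],
  [0,0,0,0,0,0],
  [0,0,0,0,0,0],
])

```text
clock: 7.3
eef_pos: [493.4, -85.6, 151.3]
tcp_rot: [0.708, 0.707, -0.0, -0.001]
ft_force: [-0.2, -0.8, 0.3]
width: 0.1
grip_force: 0.0
```

```bash
python3 - <<'E'
from plant import env
from h import *
s=env.observe();print(s["clock"],s["eef_pos"].round(1),s["ft_force"].round(2))
W=env.camera_params("wrist");im=env.read_camera("wrist")[:,:,::-1].copy();cv2.imwrite("pics/wrist4.png",im)
sc=env.read_camera("scene")[:,:,::-1].copy()
for nm,c,b in(("O",((3,150,100),(16,255,255)),(335,195,365,220)),("Y",((22,150,100),(33,255,255)),(220,252,250,280))):print(nm,blob(sc,*c,b))
x0,y0=220,140
g=cv2.GaussianBlur(cv2.cvtColor(im,cv2.COLOR_BGR2GRAY)[y0:260,x0:340],(3,3),0)
m=cv2.morphologyEx((g>120).astype(np.uint8),cv2.MORPH_OPEN,np.ones((3,3)))
cs,_=cv2.findContours(m,cv2.RETR_LIST,cv2.CHAIN_APPROX_NONE)
for c in cs:
    if cv2.contourArea(c)>600:
        e=cv2.fitEllipse(c);print(e,cv2.contourArea(c),onz(W,(e[0][0]+x0,e[0][1]+y0),31,True).round(1))
cv2.imwrite("pics/m4.png",np.hstack([cv2.resize(im[130:270,200:360],(457,400)),cv2.resize(sc[165:315,200:400],(333,250))[:].repeat(1,0) if 0 else cv2.resize(sc[165:315,200:360],(343,400))]))
E
```

```text
7.3 [493.4 -85.6 151.3] [-0.2  -0.77  0.31]
O ((np.float64(348.8181818181818), np.float64(206.45454545454547)), 55, (np.int64(343), np.int64(201), np.int64(357), np.int64(209)))
Y ((np.float64(234.12626262626262), np.float64(265.9848484848485)), 198, (np.int64(225), np.int64(260), np.int64(243), np.int64(272)))
((63.03076171875, 67.13854217529297), (54.14131164550781, 56.433956146240234), 90.46525573730469) 2397.0 [493.6 -89.6  31. ]
((64.01050567626953, 64.86196899414062), (66.51118469238281, 70.1282958984375), 73.69845581054688) 3642.0 [494.4 -87.5  31. ]
((59.42396545410156, 59.10674285888672), (139.19781494140625, 140.94393920898438), 164.6938018798828) 14081.0 [490.5 -82.4  31. ]
```

View pics/m4.png

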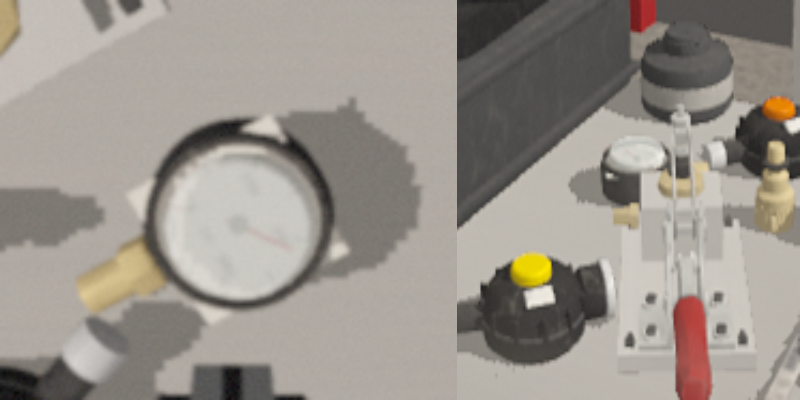

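Both buttons are sunk. The glass is centred at about (494, -88), right under the tool.

Emit:
servo_tool([
  [-0.01,0,0.3,0,0,0],
  [0,0,0.3,0,0,0],
  [0,0,0.3,0,0,0],
  [0,0,0.04,0,0,0],
  [0,0,0,0,0,0],
  [0,0,0,0,0,0],
])

```text
clock: 8.0
eef_pos: [494.6, -86.7, 40.4]
tcp_rot: [0.707, 0.707, 0.0, 0.001]
ft_force: [0.2, -0.2, -0.1]
width: 0.2
grip_force: 0.0
```

Emit:
servo_tool([
  [0,0,0.01,0,0,0],
  [0,0,0.01,0,0,0],
  [0,0,0.01,0,0,0],
  [0,0,0.01,0,0,0],
  [0,0,0.01,0,0,0],
  [0,0,0.01,0,0,0],
  [0,0,0.007,0,0,0],
  [0,0,0,0,0,0],
])

```text
clock: 8.8
eef_pos: [493.7, -86.7, 30.7]
tcp_rot: [0.707, 0.707, -0.0, -0.0]
ft_force: [-0.7, -0.2, 0.6]
width: -0.1
grip_force: 0.4
```

Just in contact; press about 1.5 mm more, then retreat.

Emit:
servo_tool([
  [0,0,0.007,0,0,0],
  [0,0,0.007,0,0,0],
  [0,0,0,0,0,0],
])

```text
clock: 9.1
eef_pos: [493.7, -86.8, 29.2]
tcp_rot: [0.707, 0.707, -0.0, 0.0]
ft_force: [-1.0, 1.0, 2.7]
width: -0.1
grip_force: 1.4
```

Emit:
servo_tool([
  [0,0,-0.05,0,0,0],
  [0,0,-0.4,0,0,0],
  [0,0,-0.4,0,0,0],
  [0,0,-0.2,0,0,0],
  [0,0,0,0,0,0],
  [0,0,0,0,0,0],
  [0,0,0,0,0,0],
  [0,0,0,0,0,0],
])

```text
clock: 9.9
eef_pos: [493.2, -86.6, 154.0]
tcp_rot: [0.707, 0.707, -0.0, -0.001]
ft_force: [-0.1, -0.3, 1.2]
width: 0.0
grip_force: 0.0
```

The glass gave with 2.7 N, and the arm is clear.

```bash
python3 -c "
from plant import env
print(env.job_done())"
```

```text
the job is handed in; nothing more can be done
None
```

I pressed the orange button fully in, then the yellow, then tapped the gauge glass at about 2.7 N; the buttons met their stops at about 7 N. The arm was clear when I handed the job in at about 10 s; no verdict came back.

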